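# Clear the wood offcuts off the packing scale

### The arm

A 6-joint arm with a two-finger parallel gripper is mounted at the origin on the work surface. World frame = base frame: x ahead of the robot, y to its left, z up, the work surface at z = 0. Lengths are in mm, angles in rad, forces in N, time in s.
With the tool pointing down it reaches from about 275 to 750 mm from the base axis. Payload 10.2 kg.
Tool frame: the origin (TCP) lies midway between the tips of the shut fingers; the grasp point (between the pads) lies grip_depth behind it (grip_depth is the distance from the TCP to the grasp point, in mm); z points along the fingers, y is the line along which they close (so a half turn about z gives the same grasp; the last joint's range is limited). The gripper opens to 85 mm and grips with 20 to 120 N. Pads are 22 mm wide; open, the fingers measure 114 mm over their backs; the gripper's body (76 mm by 85 mm) begins 54 mm behind the grasp point. The pads swing forward as they close: fully open they stand 13 mm farther back than shut.
Start: joints at [-1.443, 0.313, 1.498, -0, 1.331, -0.223], TCP at [180.403, -493.037, 231.294] pointing down, gripper open.
Joint ranges: [-2.94, 2.94], [-0.97, 2.17], [0.19, 2.56], [-1.23, 4.37], [0.02, 3.11], [-2.88, 2.88]. Speed limits (rad/s): [2.39, 2.39, 3.01, 3.14, 3.14, 3.14].

### API

Orientations are given as a unit quaternion [w, x, y, z].
In Python, from rig import * gives the robot as it stands.
- The arm moves only by the tool servo_tool, never from a script. Its argument "commands" is a list of rows, each a list of 3 entries, a list of its own where there are three numbers: the gripper command: -1 is fully open, 1 is shut, values between are in proportion, then the shift along the tool's x, y, z in m, then the turn, a rotation vector about the tool's x, y, z in units of 6 degrees (1.0 is 6 degrees). In form: [[grip, [dx, dy, dz], [ax, ay, az]], ...]. A call has 1 to 10 rows; each row shifts and turns the commanded pose from where the row before left it, along the tool's axes as they then stand; what a row does not reach is not made up. A row lasts 1/12 s, in which the tool goes at most 41.7 mm and 7.16 degrees, less where a joint would pass 70% of its speed; a pose out of reach is approached as far as the arm can. A call is refused whole if a number of a shift passes 0.0417 or a number of a turn 1, either way. A call with a gripper value outside its range is refused whole. The fingers move at their own pace and stop on an object; "squeeze" is the grip in N (left out, the last holds). Time passes only in rows, so rows that do not move let the fingers close. It gives the time, the measured TCP pose, the force, the opening and the grip force at its end, in the units of the state.
- sense(): the state, without advancing time (a new reading comes with each control period).
- capture(name): name is "side" or "top" or "wrist"; returns a dict with "pixels" (480x640x3 uint8, red, green, blue), "z_map" (480x640 float32, mm along the optical axis (not along the pixel's ray), 0 where there is no reading), "fx", "fy", "cx", "cy" (pixels), "distortion" ([k1, k2, p1, p2, k3] as OpenCV has them; the pictures are not rectified), "rvec" (rotation vector, rad) and "tvec" (3), from world to camera coordinates, as OpenCV has them; the wrist camera has in their place "T_tool_cam" (4x4, takes a point from camera to tool coordinates, whose origin is the TCP and whose axes are the flange's). Camera axes: x right, y down, z forward; pixel columns grow to the right and rows downward; lengths in mm; the calibration is good to about 2 mm. A picture is of the moment at which its call begins: read the wrist's pose just before it.
- finish_job(): hands the job in; it is judged then, once.
The state is a dict: "time_s": time; "joints": joint angles; "dq": joint speeds; "tau": joint torques, N m; "eef_pos": TCP position; "ee_rot": TCP orientation; "force": force on the tool from outside, world axes, zero at the start; "wrist_torque": the same for the moment, N m; "grip_width": opening from 0.0 (shut) to 1.0 (fully open); "grip_force": force on a finger pad.
Only numpy, scipy, OpenCV 4.12 (cv2) and the standard library are available. Lean on these libraries where they do the work, as an engineer would, in place of code of your own. Each camera call takes 0.05 s, during which the arm holds its last target. There are 200 camera calls.

### The job

Clear the bench scale for weighing: push the three wood offcuts off the deck so that they all end up lying in the empty waste bin beside it, sliding them over the side edge without picking them up. Leave the carton and the metal hub standing where they are on the deck, and do not disturb the other things on the bench.

Things in the scene. Friction and masses are not known exactly. Their poses are not given: they have to be found in the camera images.
- deck: Bench scale. Origin: centre of its underside on the bench. Flat steel deck 260 (own x) x 320 (own y) mm, its top 105 mm above the bench. Along its near and far edges (own x = -127 and +127 mm) stand stop strips 6 mm thick, 10 mm above the deck top; the two side edges (own y = -160 and +160 mm) are open. A low indicator 75 mm high stands behind it, at own x 155 to 225 mm. Fixed.
- bin: Waste bin: empty grey open box without dividers, 210 (own x) x 160 (own y) x 90 mm high, walls and floor 5 mm. Origin: centre of its underside. It stands close beside one of the deck's two side edges (either one) with its axes parallel to the deck's, its rim 15 mm below the deck top, a gap of 4 to 8 mm between them, and is shifted up to 20 mm along that edge. Fixed.
- tray: Stock tray of the same outline, height and colour as the bin, but divided into six compartments filled with small metal parts. It stands at the deck's other side edge. Origin: centre of its underside. Fixed.
- block: Wood offcut, square block 46 x 46 x 32 mm high, about 45 g. Origin: centre of its underside; lies on the deck.
- lath: Wood offcut, stub of lath 62 (own x) x 30 (own y) x 30 mm high, about 40 g. Origin: centre of its underside; lies on the deck.
- stepped: Wood offcut, stepped: a bar 50 (own x) x 24 (own y from -20 to +4 mm) with a tab 26 (own x) x 22 (own y from +4 to +26 mm), 32 mm high, about 40 g. Origin: on its underside, near its middle; lies on the deck.
- carton: Small cardboard carton, part of the order, 54 (own x) x 46 (own y) x 45 mm high, about 450 g, with a pale strip of tape over its top. Origin: centre of its underside; stands loose on the deck.
- hub: Turned aluminium hub, part of the order: flange 46 mm diameter, 12 mm high, with a boss of 28 mm diameter, 44 mm high in all, about 500 g. Origin: centre of its underside; stands loose on the deck.
- taperoll: Bystander on the bench: roll of clear tape, 100 mm diameter, 48 mm high, loose. Origin: centre of its underside.
- bottle: Bystander on the bench: bottle 60 mm diameter, 150 mm high, loose. Origin: centre of its underside.
- mug: Bystander on the bench: white mug 80 mm diameter, 90 mm high, loose. Origin: centre of its underside.
- driver: Bystander: screwdriver about 200 mm long, 25 mm thick, lying loose on the bench, along its own x. Origin: under its middle.
- marker: Bystander: black marker, 16 mm thick, 130 mm long, lying loose on the bench, along its own x. Origin: under its middle.

How it is judged (in metres and radians):
At the end, for the whole second after the job is handed in: All three offcuts at rest in the waste bin: origins inside its inner walls (100 mm along x, 75 mm along y) and under 88 mm above its underside, not touching the scale. Carton and hub upright (within 0.1 rad), within 12 mm of where they began (x of block in the frame of bin between -0.1 and 0.1 m and y of block in the frame of bin between -0.075 and 0.075 m and z of each of block, lath, stepped in the frame of bin below 0.088 m and contact force between each of block, lath, stepped and deck below 0.05 N and linear speed of each of block, lath, stepped below 0.02 m/s and x of lath in the frame of bin between -0.1 and 0.1 m and y of lath in the frame of bin between -0.075 and 0.075 m and x of stepped in the frame of bin between -0.1 and 0.1 m and y of stepped in the frame of bin between -0.075 and 0.075 m and distance of each of carton, hub from where it was at the start of the episode below 0.012 m and angle between each of carton, hub's own z axis and vertical below 0.1 rad).
It fails at once if an offcut is picked up: its origin rises more than 25 mm above the deck (height (world z) of any of block, lath, stepped above 0.13 m).
It fails at once if the carton or the hub is shifted by more than 12 mm or tipped by more than 0.3 rad (distance of any of carton, hub from where it was at the start of the episode above 0.012 m or angle between any of carton, hub's own z axis and vertical above 0.3 rad).
It fails at once if a bystander on the bench is shifted by more than 20 mm (distance of any of taperoll, bottle, mug, driver, marker from where it was at the start of the episode above 0.02 m).
It also fails if it takes over 72 s, if anything falls off the work surface, if the arm or the gripper's body presses on something with over 40 N, if the wrist force passes 120 N, or if a joint passes its speed limit or range.

## Working session

There is one attempt and no reset: what is moved stays moved. The work goes in short steps, Python scripts to look and compute and a tool call to move; the robot and the scene stay as the last step left them, time stands still between calls to the robot, and variables do not carry over. Pictures are saved under pics/ and viewed, at most 10 in all, crops included, and the job is handed in when it is done.

Besides the shell and the picture viewer there is one more tool, called after "Call:" by a JSON object that holds its "method" and its "body", one argument or row to a line. servo_tool: Moves the arm, as the interface text tells. Its arguments: {"type":"object","properties":{"commands":{"type":"array"},"squeeze":{"type":"number"}},"required":["commands"]}

```bash
mkdir -p pics
cat > h.py <<'E'
from rig import *
import numpy as np, cv2, pickle
def shot(n):
    s=sense(); c=capture(n); c['s']=s
    pickle.dump(c,open(f'pics/{n}.pkl','wb'))
    cv2.imwrite(f'pics/{n}_{s["time_s"]:.2f}.png',c['pixels'][:,:,::-1]); return c
def pts(c):
    "world xyz per pixel from z_map"
    K=np.array([[c['fx'],0,c['cx']],[0,c['fy'],c['cy']],[0,0,1.]])
    v,u=np.mgrid[:480,:640]
    n=cv2.undistortPoints(np.stack([u.ravel(),v.ravel()],1).astype(float)[:,None],K,np.array(c['distortion'],float)).reshape(480,640,2)
    z=c['z_map']; P=np.dstack([n[...,0]*z,n[...,1]*z,z])
    R=cv2.Rodrigues(np.array(c['rvec'],float))[0]; t=np.array(c['tvec'],float).ravel()
    return (P-t)@R, n, R, t
E
python3 - <<'E'
from h import *
for n in('top','side'):
    c=shot(n); P,_,R,t=pts(c); print(n,-R.T@t,c['s']['time_s'])
print(c['s'])
E
ls pics
```

```text
top [ 383.07788928    9.54132553 1877.30320979] 0.0
side [ 374.44957579 -872.38842921 1113.3651994 ] 0.05
{'time_s': 0.05, 'joints': array([-1.44339208e+00,  3.13427318e-01,  1.49844130e+00, -5.68144656e-06,
        1.33097909e+00, -2.23393634e-01]), 'dq': array([-0.00071841, -0.00258207,  0.00107137,  0.00094483,  0.00173843,
       -0.00127965]), 'tau': array([ 3.60903316e-03, -4.13360202e+01, -2.60473537e+01, -2.23597513e-04,
        2.97836064e-03,  9.04880181e-06]), 'eef_pos': array([ 180.37200001, -492.77171461,  230.74508839]), 'ee_rot': array([-6.26938111e-04,  9.84656690e-01,  1.74501601e-01,  2.73506459e-05]), 'force': array([ 0.37196248, -0.36717492, -0.74027233]), 'wrist_torque': array([-0.00862287, -0.00958718,  0.02229689]), 'grip_force': 0.0, 'grip_width': 1.000980979055568}
side.pkl
side_0.05.png
top.pkl
top_0.00.png
```

View pics/top_0.00.png

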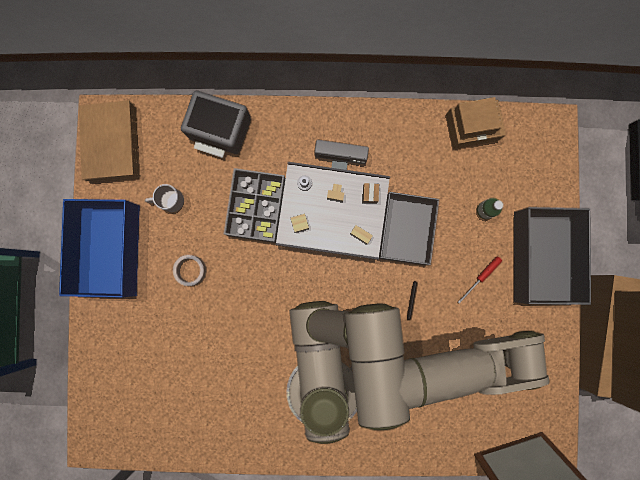

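View pics/side_0.05.png

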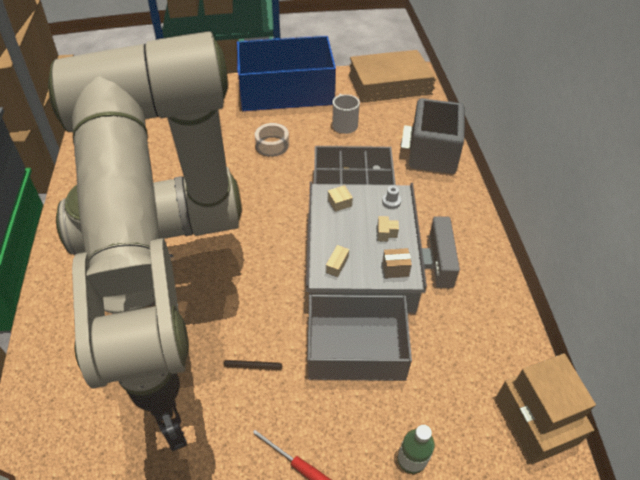

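Top view: bin at right (409,229), tray at left; on the deck hub (305,183), stepped (336,193), carton (371,193), block (300,223), lath (361,235). The side view agrees.

```bash
cat > m.py <<'E'
from h import *
rec={}
for n,(x0,x1,y0,y1) in {'top':(280,392,165,260),'side':(305,425,180,290)}.items():
    c=pickle.load(open(f'pics/{n}.pkl','rb')); P,N,R,t=pts(c)
    hsv=cv2.cvtColor(c['pixels'],cv2.COLOR_RGB2HSV)
    C=-R.T@t
    roi=np.zeros((480,640),bool); roi[y0:y1,x0:x1]=1
    Z=P[...,2]
    print(n,'deck z',np.median(Z[roi&(hsv[...,1]<40)]))
    m=(roi&(Z>117)).astype(np.uint8)   # raised things
    k,lab,st,ce=cv2.connectedComponentsWithStats(m)
    for i in range(1,k):
        if st[i,4]<12: continue
        q=lab==i; zt=np.percentile(Z[q],80); top=q&(abs(Z-zt)<5)
        d=np.dstack([N,np.ones((480,640))])@R
        h=zt; W=C+d*((h-C[2])/d[...,2])[...,None]
        w=W[top][:,:2].astype(np.float32)
        (cx,cy),(a,b),an=cv2.minAreaRect(w)
        print(st[i,:4],st[i,4],'ztop %.0f'%zt,'mean',w.mean(0).round(1),'rect',np.round([cx,cy,a,b,an],1),'hsv',np.median(hsv[top],0))
c=pickle.load(open('pics/top.pkl','rb')); P,N,R,t=pts(c); C=-R.T@t
d=np.dstack([N,np.ones((480,640))])@R
Z=P[...,2]; W=P
roi=np.zeros((480,640),bool); roi[150:280,220:450]=1
q=(roi&(abs(Z-105)<6)).astype(np.uint8)
k,lab,st,ce=cv2.connectedComponentsWithStats(q); i=1+np.argmax(st[1:,4])
print('deck',cv2.minAreaRect(P[lab==i][:,:2].astype(np.float32)))
roi[:,:382]=0
q=(roi&(Z>75)&(Z<98)).astype(np.uint8); 
k,lab,st,ce=cv2.connectedComponentsWithStats(q,connectivity=8); i=1+np.argmax(st[1:,4])
print('bin',st[i],cv2.minAreaRect(P[lab==i][:,:2].astype(np.float32)))
big=cv2.resize(c['pixels'][150:275,220:450],None,fx=3.4,fy=3.4,interpolation=cv2.INTER_CUBIC)
cv2.imwrite('pics/z.png',big[:,:,::-1])
E
python3 m.py
```

```text
top deck z 103.54939021546177
[297 175  15  15] 126 ztop 149 mean [664.5  72.1] rect [664.9  71.9  26.1  24.5  57.2] hsv [132.5   7.  205. ]
[363 183  16  20] 302 ztop 151 mean [ 633.6 -131.9] rect [ 634.5 -132.    45.4   54.5   87.4] hsv [ 15. 117. 165.]
[327 184  17  18] 202 ztop 139 mean [633.1 -26.7] rect [635.8 -25.7  48.4  45.5  80.8] hsv [ 18.  95. 193.]
[290 214  19  18] 237 ztop 140 mean [539.2  83.8] rect [538.4  83.6  45.9  44.4  17.1] hsv [ 21.  85. 196.]
[350 225  23  19] 211 ztop 137 mean [ 507.4 -105.6] rect [ 507.2 -104.8   60.4   30.3   59. ] hsv [ 19.   92.5 196. ]
side deck z 105.31942211708882
[327 185  26  24] 405 ztop 138 mean [536.7  78.4] rect [536.7  78.3  46.8  49.9  17.2] hsv [ 24.  82. 230.]
[382 185  19  21] 259 ztop 149 mean [663.6  68.7] rect [663.1  67.6  36.3  26.4  59.3] hsv [ 30.    8.5 181.5]
[378 216  21  24] 388 ztop 138 mean [631.2 -29.5] rect [634.  -30.8  53.4  46.2  79.6] hsv [ 22.  87. 223.]
[325 245  24  29] 412 ztop 137 mean [ 504.8 -110.2] rect [ 504.9 -110.5   65.3   30.9   58.8] hsv [ 23.   83.5 228. ]
[382 248  30  28] 698 ztop 151 mean [ 632.3 -136.7] rect [ 632.6 -136.8   49.3   55.8   87.8] hsv [ 17.   96.  200.5]
deck ((582.0302734375, -17.450515747070312), (321.4966735839844, 261.2972412109375), 83.02012634277344)
bin [382 192  58  73 437] ((533.125244140625, -259.9950256347656), (162.64060974121094, 211.71661376953125), 83.21337890625)
```

View pics/z.png

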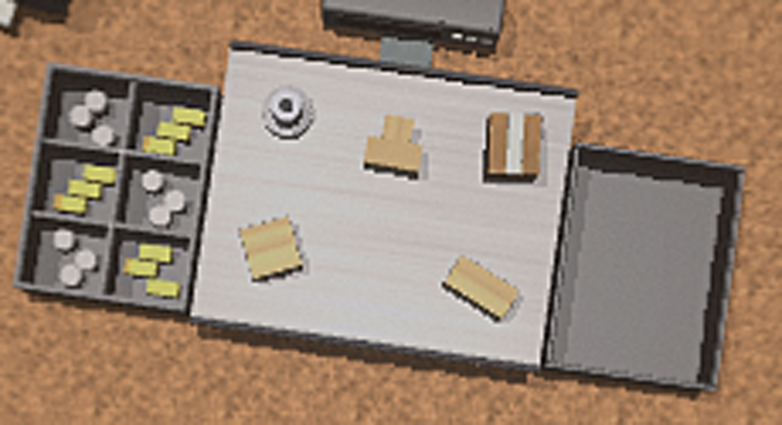

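The zoom shows the stepped piece behind the carton (its tab points to the deck's far edge), so it has to come toward the near side first. The lath and block have a clear run to the bin. Plan: turn the tool so that tool x = deck +y and push along -x with half-open fingers.

Call:
{"method": "servo_tool", "body": {
  "commands": [
    [0.3,[0,0,0],[0,0,-1]],
    [0.3,[0,0,0],[0,0,-1]],
    [0.3,[0,0,0],[0,0,-1]],
    [0.3,[0,0,0],[0,0,-1]],
    [0.3,[0,0,0],[0,0,-1]],
    [0.3,[0,0,0],[0,0,-1]],
    [0.3,[0,0,0],[0,0,-1]],
    [0.3,[0,0,0],[0,0,-1]],
    [0.3,[0,0,0],[0,0,-1]],
    [0.3,[0,0,0],[0,0,-1]]
  ]
}}

```text
time_s: 0.93
eef_pos: [180.4, -492.9, 230.9]
ee_rot: [-0.0, 0.764, 0.645, 0.0]
force: [-0.8, 0.3, -0.2]
grip_width: 0.348
grip_force: 0.0
```

Call:
{"method": "servo_tool", "body": {
  "commands": [
    [0.3,[0,0,0],[0,0,-0.48]],
    [0.3,[0.034,0.02,0],[0,0,0]],
    [0.3,[0.034,0.02,0],[0,0,0]],
    [0.3,[0.034,0.02,0],[0,0,0]],
    [0.3,[0.034,0.02,0],[0,0,0]],
    [0.3,[0.034,0.02,0],[0,0,0]],
    [0.3,[0.034,0.02,0],[0,0,0]],
    [0.3,[0.034,0.02,0],[0,0,0]],
    [0.3,[0,0,0],[0,0,0]],
    [0.3,[0,0,0],[0,0,0]]
  ]
}}

```text
time_s: 1.77
eef_pos: [349.2, -272.6, 231.2]
ee_rot: [-0.0, 0.748, 0.664, -0.0]
force: [-0.0, -2.2, -0.8]
grip_width: 0.349
grip_force: 0.0
```

```bash
cat > d.py <<'E'
from rig import *
import numpy as np
def dk(p): d=np.array(p[:2])-[581.5,-19]; return np.array([d@[.9925,-.122],d@[.122,.9925]])
if __name__=='__main__':
    s=sense(); w,x,y,z=s['ee_rot']; print(s['time_s'],'deck xy',dk(s['eef_pos']).round(1),'z',s['eef_pos'][2].round(1),'tool x angle',np.degrees(2*np.arctan2(y,x)).round(1),'grip',s['grip_width'],'F',s['force'].round(1),s['joints'].round(2))
E
python3 d.py
```

```text
1.7667 deck xy [-199.6 -280. ] z 231.2 tool x angle 83.2 grip 0.3486682476587652 F [-0.  -2.2 -0.8] [-0.93  0.13  1.73 -0.    1.28 -0.81]
```

Call:
{"method": "servo_tool", "body": {
  "commands": [
    [0.3,[0.035,0.0195,0],[0,0,0]],
    [0.3,[0.035,0.0195,0],[0,0,0]],
    [0.3,[0.035,0.0195,0],[0,0,0]],
    [0.3,[0.035,0.0195,0],[0,0,0]],
    [0.3,[0.035,0.0195,0],[0,0,0]],
    [0.3,[0.035,0.0195,0],[0,0,0]],
    [0.3,[0.035,0.0195,0],[0,0,0]],
    [0.3,[0,0,0.03],[0,0,0]],
    [0.3,[0,0,0.03],[0,0,0]],
    [0.3,[0,0,0],[0,0,0]]
  ]
}}

```text
time_s: 2.6
eef_pos: [511.5, -47.5, 166.1]
ee_rot: [-0.004, 0.749, 0.662, -0.003]
force: [-0.1, -0.3, -1.2]
grip_width: 0.355
grip_force: 0.0
```

```bash
python3 d.py; python3 -c "
from h import *
shot('wrist')"; ls pics|grep wrist
```

```text
2.6 deck xy [-66.  -36.8] z 166.1 tool x angle 82.9 grip 0.3551906944218586 F [-0.1 -0.3 -1.2] [-0.32  0.35  1.62 -0.    1.18 -0.2 ]
wrist.pkl
wrist_2.60.png
```

View pics/wrist_2.60.png

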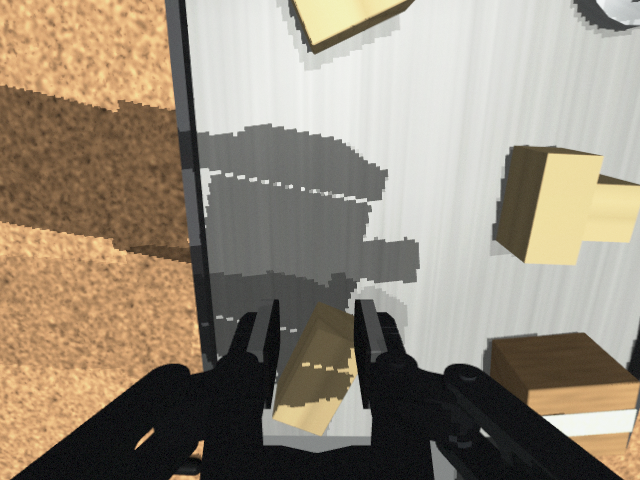

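Call:
{"method": "servo_tool", "body": {
  "commands": [
    [0.3,[0,0,0.02],[0,0,0]],
    [0.3,[0,0,0.02],[0,0,0]],
    [0.3,[0,0,0.02],[0,0,0]],
    [0.3,[0,0,0],[0,0,0]],
    [0.3,[0,0,0],[0,0,0]]
  ]
}}

```text
time_s: 3.07
eef_pos: [514.3, -48.5, 112.6]
ee_rot: [0.0, 0.75, 0.662, 0.0]
force: [-0.4, -0.2, 0.1]
grip_width: 0.345
grip_force: 0.0
```

The wrist view shows the lath at (315,370) just bin-side of the fingers, with the gap about as wide as the lath. I'll narrow the gap so that it can't slip in between, then push.

Call:
{"method": "servo_tool", "body": {
  "commands": [
    [0.72,[0,0,0],[0,0,0]],
    [0.72,[0,0,0],[0,0,0]],
    [0.72,[-0.01,0,0],[0,0,0]],
    [0.72,[-0.01,0,0],[0,0,0]],
    [0.72,[-0.01,0,0],[0,0,0]],
    [0.72,[-0.01,0,0],[0,0,0]],
    [0.72,[-0.01,0,0],[0,0,0]],
    [0.72,[-0.01,0,0],[0,0,0]],
    [0.72,[-0.01,0,0],[0,0,0]],
    [0.72,[-0.01,0,0],[0,0,0]]
  ]
}}

```text
time_s: 3.9
eef_pos: [503.9, -128.0, 111.3]
ee_rot: [-0.0, 0.749, 0.662, -0.0]
force: [1.2, 0.4, -0.2]
grip_width: 0.141
grip_force: 0.2
```

```bash
python3 d.py; python3 -c "
from h import *
c=shot('top'); cv2.imwrite('pics/a.png',cv2.resize(c['pixels'][150:275,220:450,::-1],None,fx=3.4,fy=3.4))
c=shot('side'); cv2.imwrite('pics/b.png',cv2.resize(c['pixels'][140:390,290:430,::-1],None,fx=2.4,fy=2.4))"
```

```text
3.9 deck xy [ -63.8 -117.7] z 111.3 tool x angle 83.0 grip 0.14088349156550717 F [ 1.2  0.4 -0.2] [-0.47  0.43  1.67 -0.    1.04 -0.35]
```

View pics/b.png

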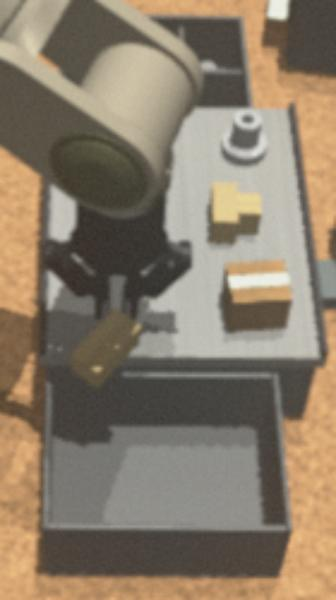

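The side view shows the lath partly over the edge, slewed, with its centre toward the near side of the fingers. I'll back off, shift to the near side, and push through.

Call:
{"method": "servo_tool", "body": {
  "commands": [
    [0.72,[0.02,0,0],[0,0,0]],
    [0.72,[0,-0.012,0],[0,0,0]],
    [0.72,[-0.01,0,0],[0,0,0]],
    [0.72,[-0.01,0,0],[0,0,0]],
    [0.72,[-0.01,0,0],[0,0,0]],
    [0.72,[-0.01,0,0],[0,0,0]],
    [0.72,[-0.01,0,0],[0,0,0]],
    [0.72,[-0.01,0,0],[0,0,0]],
    [0.72,[-0.01,0,0],[0,0,0]],
    [0.72,[-0.01,0,0],[0,0,0]]
  ]
}}

```text
time_s: 4.83
eef_pos: [484.7, -186.1, 111.3]
ee_rot: [-0.0, 0.749, 0.662, 0.0]
force: [0.9, 0.0, 0.1]
grip_width: 0.14
grip_force: 0.0
```

Call:
{"method": "servo_tool", "body": {
  "commands": [
    [0.72,[-0.01,0,0],[0,0,0]],
    [0.72,[-0.01,0,0],[0,0,0]],
    [0.72,[0,0,0],[0,0,0]],
    [0.72,[0,0,0],[0,0,0]],
    [0.72,[0.02,0,-0.02],[0,0,0]],
    [0.72,[0.02,0,-0.03],[0,0,0]],
    [0.72,[0.03,0,-0.03],[0,0,0]],
    [0.72,[0.03,0,0],[0,0,0]],
    [0.72,[0.03,0,0],[0,0,0]]
  ]
}}

```text
time_s: 5.58
eef_pos: [498.8, -74.7, 192.5]
ee_rot: [0.002, 0.749, 0.663, 0.001]
force: [-0.3, 0.2, -0.1]
grip_width: 0.136
grip_force: 0.0
```

```bash
python3 d.py; python3 -c "
from h import *
c=shot('side'); P=pts(c)[0]; 
import d
hsv=cv2.cvtColor(c['pixels'],cv2.COLOR_RGB2HSV)
q=(hsv[...,1]>60)&(hsv[...,0]>10)&(hsv[...,0]<32)&(P[...,2]<100)&(P[...,2]>15)
q[:295]=0;q[380:]=0;q[:,:305]=0;q[:,415:]=0
p=P[q]; print(len(p),p.mean(0) if len(p) else 0, d.dk(p.mean(0)), p[:,2].min(),p[:,2].max())
cv2.imwrite('pics/b.png',cv2.resize(c['pixels'][140:390,290:430,::-1],None,fx=2.4,fy=2.4))"
```

```text
5.5833 deck xy [-75.3 -65.4] z 192.5 tool x angle 83.0 grip 0.13558907967459388 F [-0.3  0.2 -0.1] [-0.38  0.3   1.62  0.    1.22 -0.26]
701 [ 519.78692995 -260.90071557   38.4191753 ] [ -31.73833472 -247.61545475] 15.064945029841953 92.08223332101896
```

View pics/b.png

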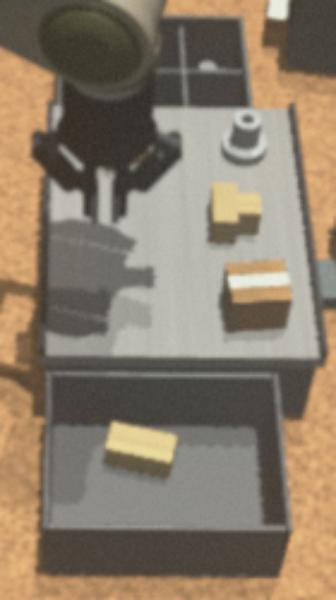

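Lath lies in the bin (140,445 in the crop). Next, the block.

Call:
{"method": "servo_tool", "body": {
  "commands": [
    [0.4,[0.034,0.0033,0],[0,0,0]],
    [0.4,[0.034,0.0033,0],[0,0,0]],
    [0.4,[0.034,0.0033,0],[0,0,0]],
    [0.4,[0.034,0.0033,0],[0,0,0]],
    [0.4,[0.034,0.0033,0],[0,0,0]],
    [0.4,[0.034,0.0033,0],[0,0,0]],
    [0.4,[0,0,0.025],[0,0,0]],
    [0.4,[0,0,0],[0,0,0]],
    [0.4,[0,0,0],[0,0,0]]
  ]
}}

```text
time_s: 6.38
eef_pos: [542.0, 124.0, 165.0]
ee_rot: [-0.001, 0.749, 0.663, -0.001]
force: [0.7, -0.9, 0.5]
grip_width: 0.305
grip_force: 0.0
```

```bash
python3 d.py
```

```text
6.3833 deck xy [-56.7 137.1] z 165.0 tool x angle 83.0 grip 0.30495346237175774 F [ 0.7 -0.9  0.5] [ 0.01  0.44  1.5  -0.    1.21  0.14]
```

Call:
{"method": "servo_tool", "body": {
  "commands": [
    [0.4,[0.009,0.002,0],[0,0,0]],
    [0.4,[0,0,0.018],[0,0,0]],
    [0.4,[0,0,0.018],[0,0,0]],
    [0.4,[0,0,0.017],[0,0,0]],
    [0.4,[0,0,0],[0,0,0]],
    [0.4,[0,0,0],[0,0,0]],
    [0.4,[-0.01,0,0],[0,0,0]],
    [0.4,[-0.01,0,0],[0,0,0]],
    [0.4,[-0.01,0,0],[0,0,0]],
    [0.4,[-0.01,0,0],[0,0,0]]
  ]
}}

```text
time_s: 7.22
eef_pos: [541.2, 91.4, 113.6]
ee_rot: [0.0, 0.749, 0.662, 0.0]
force: [0.2, 0.5, 0.8]
grip_width: 0.299
grip_force: 0.2
```

Call:
{"method": "servo_tool", "body": {
  "commands": [
    [0.4,[-0.01,0,0],[0,0,0]],
    [0.4,[-0.01,0,0],[0,0,0]],
    [0.4,[-0.01,0,0],[0,0,0]],
    [0.4,[-0.01,0,0],[0,0,0]],
    [0.4,[-0.01,0,0],[0,0,0]],
    [0.4,[-0.01,0,0],[0,0,0]],
    [0.4,[-0.01,0,0],[0,0,0]],
    [0.4,[-0.01,0,0],[0,0,0]],
    [0.4,[-0.01,0,0],[0,0,0]],
    [0.4,[-0.01,0,0],[0,0,0]]
  ]
}}

```text
time_s: 8.05
eef_pos: [528.6, -7.5, 112.8]
ee_rot: [-0.0, 0.749, 0.662, -0.0]
force: [-0.3, 0.1, 0.3]
grip_width: 0.301
grip_force: 0.2
```

```bash
python3 d.py
cat > f.py <<'E'
from h import *; import d
for n in ('side','wrist'):
    c=shot(n); hsv=cv2.cvtColor(c['pixels'],cv2.COLOR_RGB2HSV)
    if n=='side':
        P=pts(c)[0]; q=(hsv[...,1]>50)&(P[...,2]>125)&(P[...,2]<145)
        q[:180]=0;q[320:]=0;q[:,:305]=0;q[:,425:]=0
        k,lab,st,ce=cv2.connectedComponentsWithStats(q.astype(np.uint8))
        for i in range(1,k):
            if st[i,4]>30: p=P[lab==i]; print(st[i,4],d.dk(p.mean(0)).round(1),[d.dk(a).round(0).tolist() for a in cv2.boxPoints(cv2.minAreaRect(p[:,:2].astype(np.float32)))])
        cv2.imwrite('pics/b.png',cv2.resize(c['pixels'][140:390,290:430,::-1],None,fx=2.4,fy=2.4))
E
python3 f.py
```

```text
8.05 deck xy [-53.9   5. ] z 112.8 tool x angle 83.0 grip 0.3013492564130197 F [-0.3  0.1  0.3] [-0.24  0.44  1.64 -0.    1.06 -0.11]
331 [50.6 -6.2] [[29.0, -29.0], [75.0, -32.0], [79.0, 24.0], [32.0, 27.0]]
407 [-56.4 -33.3] [[-90.0, -11.0], [-69.0, -63.0], [-21.0, -44.0], [-42.0, 9.0]]
151 [  63.1 -129.4] [[30.0, -129.0], [84.0, -149.0], [92.0, -128.0], [38.0, -107.0]]
```

Call:
{"method": "servo_tool", "body": {
  "commands": [
    [0.4,[-0.01,0,0],[0,0,0]],
    [0.4,[-0.01,0,0],[0,0,0]],
    [0.4,[-0.01,0,0],[0,0,0]],
    [0.4,[-0.01,0,0],[0,0,0]],
    [0.4,[-0.01,0,0],[0,0,0]],
    [0.4,[-0.01,0,0],[0,0,0]],
    [0.4,[-0.01,0,0],[0,0,0]],
    [0.4,[-0.01,0,0],[0,0,0]],
    [0.4,[-0.01,0,0],[0,0,0]],
    [0.4,[-0.01,0,0],[0,0,0]]
  ]
}}

```text
time_s: 8.98
eef_pos: [516.4, -106.8, 112.8]
ee_rot: [-0.0, 0.749, 0.662, 0.0]
force: [-0.0, -0.1, 0.6]
grip_width: 0.303
grip_force: 0.1
```

Call:
{"method": "servo_tool", "body": {
  "commands": [
    [0.4,[-0.01,0,0],[0,0,0]],
    [0.4,[-0.01,0,0],[0,0,0]],
    [0.4,[-0.01,0,0],[0,0,0]],
    [0.4,[-0.01,0,0],[0,0,0]],
    [0.4,[-0.01,0,0],[0,0,0]],
    [0.4,[-0.01,0,0],[0,0,0]],
    [0.4,[-0.01,0,0],[0,0,0]],
    [0.4,[-0.01,0,0],[0,0,0]],
    [0.4,[-0.01,0,0],[0,0,0]],
    [0.4,[0,0,0],[0,0,0]]
  ]
}}

```text
time_s: 9.82
eef_pos: [505.4, -196.9, 112.7]
ee_rot: [0.0, 0.75, 0.662, -0.0]
force: [0.1, -0.5, -0.6]
grip_width: 0.301
grip_force: 0.0
```

Call:
{"method": "servo_tool", "body": {
  "commands": [
    [0.4,[0,0,0],[0,0,0]],
    [0.4,[0,0,0],[0,0,0]],
    [0.6,[0.02,0,-0.03],[0,0,0]],
    [0.6,[0.03,0,-0.03],[0,0,0]],
    [0.6,[0.035,0,-0.03],[0,0,0]],
    [0.6,[0.035,0,0],[0,0,0]],
    [0.6,[0.035,0,0],[0,0,0]],
    [0.6,[0,0,0],[0,0,0]]
  ]
}}

```text
time_s: 10.48
eef_pos: [524.1, -39.6, 199.9]
ee_rot: [-0.0, 0.747, 0.665, 0.001]
force: [-0.2, -0.1, -0.4]
grip_width: 0.197
grip_force: 0.0
```

```bash
python3 d.py; python3 f.py
```

```text
10.4833 deck xy [-54.4 -27.5] z 199.9 tool x angle 83.3 grip 0.19698480944655286 F [-0.2 -0.1 -0.4] [-0.3   0.34  1.54  0.    1.26 -0.18]
336 [50.6 -6.2] [[29.0, -30.0], [75.0, -32.0], [79.0, 24.0], [32.0, 27.0]]
146 [  62.2 -128.9] [[24.0, -125.0], [80.0, -153.0], [93.0, -128.0], [37.0, -100.0]]
```

View pics/b.png

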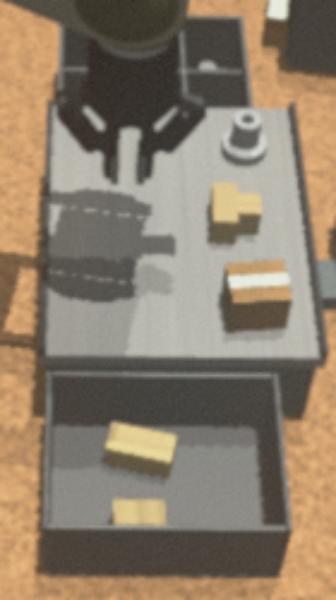

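Block in the bin too. Now turn a quarter and get behind the stepped piece's tab.

Call:
{"method": "servo_tool", "body": {
  "commands": [
    [0.6,[0,0,0],[0,0,1]],
    [0.6,[0,0,0],[0,0,1]],
    [0.6,[0,0,0],[0,0,1]],
    [0.6,[0,0,0],[0,0,1]],
    [0.6,[0,0,0],[0,0,1]],
    [0.6,[0,0,0],[0,0,1]],
    [0.6,[0,0,0],[0,0,1]],
    [0.6,[0,0,0],[0,0,1]],
    [0.6,[0,0,0],[0,0,1]],
    [0.6,[0,0,0],[0,0,1]]
  ]
}}

```text
time_s: 11.42
eef_pos: [523.9, -46.1, 199.1]
ee_rot: [-0.0, 0.981, 0.196, -0.0]
force: [-0.2, -0.5, -0.6]
grip_width: 0.196
grip_force: 0.0
```

Call:
{"method": "servo_tool", "body": {
  "commands": [
    [0.75,[0,0,0],[0,0,1]],
    [0.75,[0,0,0],[0,0,1]],
    [0.75,[0,0,0],[0,0,1]],
    [0.75,[0,0,0],[0,0,1]],
    [0.75,[0,0,0],[0,0,1]],
    [0.75,[0.037,-0.006,0],[0,0,0]],
    [0.75,[0.037,-0.006,0],[0,0,0]],
    [0.75,[0.037,-0.006,0],[0,0,0]],
    [0.75,[0.037,-0.006,0],[0,0,0]],
    [0.75,[0,0,0],[0,0,0]]
  ]
}}

```text
time_s: 12.25
eef_pos: [678.1, -40.6, 195.8]
ee_rot: [-0.0, 0.998, -0.062, -0.0]
force: [-0.7, 0.0, -1.1]
grip_width: 0.121
grip_force: 0.0
```

Call:
{"method": "servo_tool", "body": {
  "commands": [
    [0.75,[0,0,0],[0,0,0]],
    [0.75,[0,0,0],[0,0,0]]
  ]
}}

```text
time_s: 12.42
eef_pos: [673.3, -40.1, 198.8]
ee_rot: [-0.0, 0.998, -0.062, -0.001]
force: [-0.0, 0.1, 0.5]
grip_width: 0.123
grip_force: 0.0
```

```bash
python3 d.py; python3 f.py; ls pics|grep wrist
```

```text
12.4167 deck xy [93.6 -9.8] z 198.8 tool x angle -7.1 grip 0.12323166080124481 F [-0.   0.1  0.5] [-0.23  0.68  1.02 -0.    1.45  1.46]
325 [50.2 -7. ] [[29.0, -30.0], [75.0, -32.0], [78.0, 24.0], [32.0, 26.0]]
157 [  61.8 -128.4] [[21.0, -123.0], [76.0, -156.0], [92.0, -129.0], [37.0, -95.0]]
wrist.pkl
wrist_10.53.png
wrist_12.47.png
wrist_2.60.png
wrist_8.10.png
```

View pics/wrist_12.47.png

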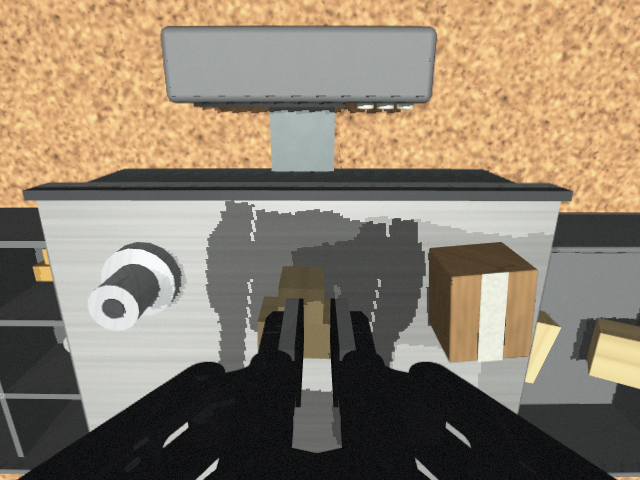

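The wrist view shows the tab's far end around (280-325,268), hub left, carton right. I'll cast those pixels onto the top plane.

Run:
```python
import pickle,cv2,numpy as np
from scipy.spatial.transform import Rotation as Ro
import d
c=pickle.load(open('pics/wrist.pkl','rb')); s=c['s']; w,x,y,z=s['ee_rot']
T=np.array(c['T_tool_cam']); R=Ro.from_quat([x,y,z,w]).as_matrix()
K=np.array([[c['fx'],0,c['cx']],[0,c['fy'],c['cy']],[0,0,1.]])
for u,v,h in [(282,268,137),(323,268,137),(30,190,115),(570,190,115),(430,250,150),(451,359,150),(112,309,149)]:
    n=cv2.undistortPoints(np.array([[[u,v]]],float),K,np.array(c['distortion'],float))[0,0]
    dd=R@T[:3,:3]@[n[0],n[1],1]; o=R@T[:3,3]+s['eef_pos']
    p=o+dd*(h-o[2])/dd[2]; print(u,v,d.dk(p).round(1), 'zmap',c['z_map'][v,u])
```

```text
282 268 [88.6 10.7] zmap 253.75488
323 268 [ 88.5 -11.9] zmap 255.74356
30 190 [128.2 157.5] zmap 232.64458
570 190 [ 127.6 -154.8] zmap 231.45476
430 250 [103.9 -66.3] zmap 250.507
451 359 [ 38.2 -84.2] zmap 226.65694
112 309 [ 69.6 102.7] zmap 217.23602
```

Call:
{"method": "servo_tool", "body": {
  "commands": [
    [0.75,[0.01,-0.009,0.02],[0,0,0]],
    [0.75,[0,0,0.02],[0,0,0]],
    [0.75,[0,0,0.01],[0,0,0]],
    [0.75,[0,0,0],[0,0,0]],
    [0.75,[0,0,0],[0,0,0]]
  ]
}}

```text
time_s: 12.93
eef_pos: [684.5, -32.0, 150.3]
ee_rot: [0.0, 0.998, -0.061, 0.0]
force: [-0.4, 0.4, 0.3]
grip_width: 0.124
grip_force: 0.0
```

```bash
python3 d.py
```

```text
12.9333 deck xy [103.9  -0.3] z 150.3 tool x angle -7.0 grip 0.12361240694748282 F [-0.4  0.4  0.3] [-0.22  0.74  1.04 -0.    1.36  1.48]
```

Call:
{"method": "servo_tool", "body": {
  "commands": [
    [0.75,[0,0,0.01],[0,0,0]],
    [0.75,[0,0,0.01],[0,0,0]],
    [0.75,[0,0,0],[0,0,0]],
    [0.75,[0,0,0],[0,0,0]]
  ]
}}

```text
time_s: 13.27
eef_pos: [684.5, -31.7, 128.7]
ee_rot: [-0.0, 0.998, -0.061, -0.001]
force: [0.5, 0.2, 0.1]
grip_width: 0.127
grip_force: 0.0
```

Call:
{"method": "servo_tool", "body": {
  "commands": [
    [0.75,[0,0,0.01],[0,0,0]],
    [0.75,[0,0,0.008],[0,0,0]],
    [0.75,[0,0,0],[0,0,0]],
    [0.75,[-0.01,0,0],[0,0,0]],
    [0.75,[-0.01,0,0],[0,0,0]],
    [0.75,[-0.01,0,0],[0,0,0]],
    [0.75,[-0.01,0,0],[0,0,0]],
    [0.75,[0,0,0],[0,0,0]]
  ]
}}

```text
time_s: 13.93
eef_pos: [644.1, -26.5, 111.4]
ee_rot: [-0.0, 0.998, -0.061, -0.0]
force: [-0.2, 0.1, 0.2]
grip_width: 0.125
grip_force: 0.0
```

```bash
python3 d.py; python3 f.py
```

```text
13.9333 deck xy [63.1  0.2] z 111.4 tool x angle -7.0 grip 0.12540333668954845 F [-0.2  0.1  0.2] [-0.22  0.68  1.25 -0.    1.21  1.47]
315 [25.  -7.6] [[3.0, -30.0], [50.0, -34.0], [54.0, 22.0], [7.0, 25.0]]
156 [  62.1 -129.2] [[23.0, -126.0], [79.0, -154.0], [93.0, -126.0], [37.0, -98.0]]
```

Call:
{"method": "servo_tool", "body": {
  "commands": [
    [0.75,[-0.01,0,0],[0,0,0]],
    [0.75,[-0.01,0,0],[0,0,0]],
    [0.75,[-0.01,0,0],[0,0,0]],
    [0.75,[-0.01,0,0],[0,0,0]],
    [0.75,[-0.01,0,0],[0,0,0]],
    [0.75,[0,0,0],[0,0,0]],
    [0.75,[0.015,0,-0.03],[0,0,0]],
    [0.75,[0,0,-0.03],[0,0,0]],
    [0.75,[0,0,-0.025],[0,0,0]],
    [0.75,[0,0,0],[0,0,0]]
  ]
}}

```text
time_s: 14.87
eef_pos: [613.3, -23.1, 201.9]
ee_rot: [0.001, 0.998, -0.061, 0.005]
force: [0.2, -0.1, 1.1]
grip_width: 0.127
grip_force: 0.0
```

Call:
{"method": "servo_tool", "body": {
  "commands": [
    [0.5,[0,0,0],[0,0,-1]],
    [0.5,[0,0,0],[0,0,-1]],
    [0.5,[0,0,0],[0,0,-1]],
    [0.5,[0,0,0],[0,0,-1]],
    [0.5,[0,0,0],[0,0,-1]],
    [0.5,[0,0,0],[0,0,-1]],
    [0.5,[0,0,0],[0,0,-1]],
    [0.5,[0,0,0],[0,0,-1]],
    [0.5,[0,0,0],[0,0,-1]],
    [0.5,[0,0,0],[0,0,-1]]
  ]
}}

```text
time_s: 15.7
eef_pos: [611.2, -22.7, 196.0]
ee_rot: [0.0, 0.894, 0.448, 0.0]
force: [0.5, 0.5, -0.2]
grip_width: 0.252
grip_force: 0.0
```

Call:
{"method": "servo_tool", "body": {
  "commands": [
    [0.5,[0,0,0],[0,0,-1]],
    [0.5,[0,0,0],[0,0,-1]],
    [0.5,[0,0,0],[0,0,-1]],
    [0.5,[0,0,0],[0,0,-1]],
    [0.5,[0,0,0],[0,0,-1]],
    [0.5,[0.025,0,0],[0,0,0]],
    [0.5,[0.03,0,0],[0,0,0]],
    [0.5,[0,0,0],[0,0,0]],
    [0.5,[0,0,0],[0,0,0]]
  ]
}}

```text
time_s: 16.45
eef_pos: [617.7, 33.0, 195.9]
ee_rot: [-0.0, 0.748, 0.663, -0.0]
force: [-0.5, 0.1, 0.1]
grip_width: 0.25
grip_force: 0.0
```

```bash
python3 d.py; python3 f.py
```

```text
16.45 deck xy [29.6 56.1] z 195.9 tool x angle 83.1 grip 0.2500755336234645 F [-0.5  0.1  0.1] [-0.14  0.55  1.24 -0.    1.35 -0.02]
315 [-24.4  -7.5] [[-45.0, -33.0], [1.0, -34.0], [2.0, 22.0], [-45.0, 22.0]]
158 [  63.5 -129. ] [[28.0, -129.0], [84.0, -150.0], [93.0, -127.0], [38.0, -105.0]]
```

Call:
{"method": "servo_tool", "body": {
  "commands": [
    [0.5,[0,-0.028,0],[0,0,0]],
    [0.5,[0,-0.027,0],[0,0,0]],
    [0.5,[0,0,0.03],[0,0,0]],
    [0.5,[0,0,0.03],[0,0,0]],
    [0.5,[0,0,0.014],[0,0,0]],
    [0.5,[0,0,0.01],[0,0,0]],
    [0.5,[0,0,0],[0,0,0]],
    [0.5,[0,0,0],[0,0,0]],
    [0.5,[-0.01,0,0],[0,0,0]]
  ]
}}

```text
time_s: 17.3
eef_pos: [562.1, 29.3, 113.5]
ee_rot: [0.001, 0.749, 0.663, 0.001]
force: [-0.0, 0.2, 0.8]
grip_width: 0.25
grip_force: 0.0
```

Call:
{"method": "servo_tool", "body": {
  "commands": [
    [0.5,[-0.01,0,0],[0,0,0]],
    [0.5,[-0.01,0,0],[0,0,0]],
    [0.5,[-0.01,0,0],[0,0,0]],
    [0.5,[-0.01,0,0],[0,0,0]],
    [0.5,[-0.01,0,0],[0,0,0]],
    [0.5,[-0.01,0,0],[0,0,0]],
    [0.5,[0,0,0],[0,0,0]]
  ]
}}

```text
time_s: 17.88
eef_pos: [553.9, -32.7, 112.4]
ee_rot: [0.0, 0.75, 0.662, -0.0]
force: [0.6, -0.7, -0.5]
grip_width: 0.253
grip_force: 0.0
```

```bash
python3 d.py; python3 f.py
```

```text
17.8833 deck xy [-25.7 -16.9] z 112.4 tool x angle 82.9 grip 0.25343489859312845 F [ 0.6 -0.7 -0.5] [-0.27  0.5   1.56 -0.    1.09 -0.15]
360 [-15.6 -53.5] [[-45.0, -35.0], [-23.0, -84.0], [21.0, -64.0], [-1.0, -15.0]]
148 [  62.2 -129.7] [[28.0, -130.0], [83.0, -152.0], [93.0, -128.0], [38.0, -105.0]]
```

Call:
{"method": "servo_tool", "body": {
  "commands": [
    [0.5,[0.015,0,0],[0,0,0]],
    [0.4,[0,0.012,0],[0,0,0]],
    [0.4,[-0.01,0,0],[0,0,0]],
    [0.4,[-0.01,0,0],[0,0,0]],
    [0.4,[-0.01,0,0],[0,0,0]],
    [0.4,[-0.01,0,0],[0,0,0]],
    [0.4,[0,0,0],[0,0,0]]
  ]
}}

```text
time_s: 18.57
eef_pos: [562.4, -59.2, 112.3]
ee_rot: [0.0, 0.75, 0.662, -0.0]
force: [0.7, 0.8, 0.2]
grip_width: 0.301
grip_force: 0.0
```

```bash
python3 d.py; python3 f.py
```

```text
18.5667 deck xy [-14.  -42.2] z 112.3 tool x angle 82.9 grip 0.30126872636425606 F [0.7 0.8 0.2] [-0.31  0.52  1.52 -0.    1.1  -0.19]
375 [-16.7 -83.8] [[-46.0, -66.0], [-25.0, -114.0], [18.0, -95.0], [-3.0, -47.0]]
155 [  61.4 -129.2] [[22.0, -124.0], [77.0, -155.0], [93.0, -127.0], [37.0, -96.0]]
```

View pics/b.png

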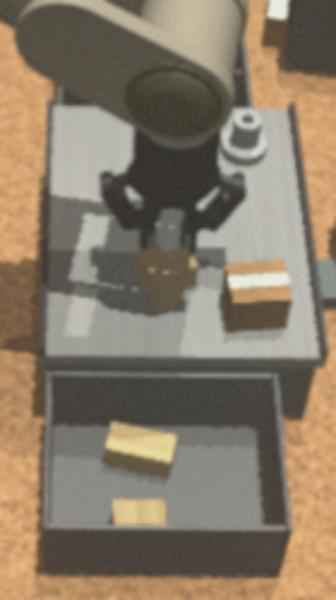

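The piece is clear of the carton and rides steadily in front of the fingers, so I'll keep pushing.

Call:
{"method": "servo_tool", "body": {
  "commands": [
    [0.4,[-0.01,0,0],[0,0,0]],
    [0.4,[-0.01,0,0],[0,0,0]],
    [0.4,[-0.01,0,0],[0,0,0]],
    [0.4,[-0.01,0,0],[0,0,0]],
    [0.4,[0,0,0],[0,0,0]]
  ]
}}

```text
time_s: 19.08
eef_pos: [557.8, -98.8, 112.3]
ee_rot: [0.0, 0.75, 0.662, -0.0]
force: [-0.2, -0.1, 0.5]
grip_width: 0.302
grip_force: 0.0
```

```bash
python3 d.py; python3 f.py
```

```text
19.0833 deck xy [-13.8 -82.1] z 112.3 tool x angle 82.9 grip 0.3022875857684012 F [-0.2 -0.1  0.5] [-0.38  0.52  1.52 -0.    1.1  -0.26]
393 [ -16.3 -123.6] [[-46.0, -104.0], [-25.0, -154.0], [23.0, -133.0], [2.0, -83.0]]
168 [  61.5 -128.5] [[20.0, -124.0], [76.0, -157.0], [94.0, -126.0], [37.0, -94.0]]
```

Call:
{"method": "servo_tool", "body": {
  "commands": [
    [0.4,[-0.01,0,0],[0,0,0]],
    [0.4,[-0.01,0,0],[0,0,0]],
    [0.4,[-0.01,0,0],[0,0,0]],
    [0.4,[-0.01,0,0],[0,0,0]],
    [0.4,[-0.01,0,0],[0,0,0]],
    [0.4,[-0.01,0,0],[0,0,0]],
    [0.4,[-0.01,0,0],[0,0,0]],
    [0.4,[-0.01,0,0],[0,0,0]],
    [0.4,[-0.01,0,0],[0,0,0]],
    [0.4,[-0.01,0,0],[0,0,0]]
  ]
}}

```text
time_s: 20.02
eef_pos: [545.6, -197.0, 112.3]
ee_rot: [0.0, 0.749, 0.662, -0.0]
force: [0.1, 0.2, -0.2]
grip_width: 0.297
grip_force: 0.0
```

Call:
{"method": "servo_tool", "body": {
  "commands": [
    [0.4,[-0.01,0,0],[0,0,0]],
    [0.4,[0,0,0],[0,0,0]],
    [0.4,[0,0,0],[0,0,0]],
    [0.4,[0,0,-0.03],[0,0,0]],
    [0.4,[0,0,-0.03],[0,0,0]],
    [0.4,[0,0,-0.03],[0,0,0]],
    [0.4,[0.035,-0.01,-0.02],[0,0,0]],
    [0.4,[0.035,-0.01,0],[0,0,0]],
    [0.4,[0.035,-0.01,0],[0,0,0]],
    [0.4,[0.035,-0.01,0],[0,0,0]]
  ]
}}

```text
time_s: 20.85
eef_pos: [521.4, -60.0, 222.7]
ee_rot: [0.0, 0.749, 0.663, 0.0]
force: [-0.2, 0.3, 0.1]
grip_width: 0.299
grip_force: 0.0
```

```bash
python3 d.py; python3 f.py
```

```text
20.85 deck xy [-54.7 -48. ] z 222.7 tool x angle 83.0 grip 0.2985521374908001 F [-0.2  0.3  0.1] [-0.34  0.32  1.51  0.    1.31 -0.22]
146 [  62.2 -129.3] [[28.0, -130.0], [83.0, -152.0], [92.0, -128.0], [38.0, -106.0]]
```

View pics/b.png

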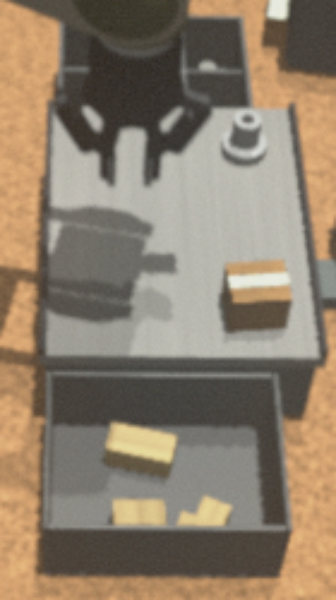

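All three offcuts lie in the bin, and the carton and hub stand where they were.

```bash
python3 -c "
from rig import *
print(finish_job())"
```

```text
the job is handed in; nothing more can be done
None
```

The block, lath and stepped offcut were pushed over the side edge and lie in the waste bin; the carton and hub were not touched, and the job was handed in at about 21 s (no verdict was returned).

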